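# Gauge a bushing's bore with a spring bore gauge

### The arm

A 7-joint arm with a two-finger parallel gripper is mounted at the origin on a cart in front of the work surface, level with it; the furniture and walls round the work are solid. World frame = base frame: x ahead of the robot, y to its left, z up, the work surface at z = 0. Lengths are in m, angles in rad, forces in N, time in s.
With the tool pointing down it reaches from about 0.4 to 0.85 m from the base axis. Payload 10.4 kg.
Tool frame: the origin (TCP) lies between the finger pads; the fingertips stand 17 mm ahead of it and the grasp point (between the pads) lies 2 mm behind it; z points along the fingers, y is the line along which they close (so a half turn about z gives the same grasp; the last joint's range is limited). The gripper opens to 85 mm and grips with 20 to 120 N. Pads are 22 mm wide; open, the fingers measure 114 mm over their backs; the gripper's body (76 mm by 85 mm) begins 54 mm behind the grasp point. The pads swing forward as they close: fully open they stand 13 mm farther back than shut.
Start: joints at [-1.251, 0.332, -0.065, 1.46, 0.022, 1.35, -0.088], TCP at [0.21, 0.589, 0.227] pointing down, gripper open.
Joint ranges: [-2.6, 2.6], [-0.5, 2.12], [-1.47, 1.34], [0.16, 2.42], [-1.27, 4.41], [0.06, 2.06], [-2.6, 2.6]. Speed limits (rad/s): [2.22, 2.22, 2.79, 2.79, 3.14, 3.14, 3.14].

### API

Orientations are given as a unit quaternion [x, y, z, w].
In Python, from workcell import readout, imaging, manip gives the robot as it stands. The module is installed in compiled form; this text tells all that it offers.
- The arm moves only by the shell command python3 -m crank 'ROWS' [OPENING] [FORCE]. ROWS is JSON, a list of rows, each a list of 4 numbers: the shift along the tool's x, y, z as a fraction of full scale, then the turn about the tool's z as a fraction of full scale. In form: [[x, y, z, yaw], ...]. A call has 1 to 5 rows; each row is the pose to reach, as a shift and turn from the pose commanded when the call began, along the tool's axes at that moment; what a row does not reach only later rows make up. Full scale, the value 1, is 400 mm for a shift and 60 degrees for a turn. A row lasts 1/12 s, in which the tool goes at most 41.7 mm and 7.16 degrees, less where a joint would pass 70% of its speed; a pose out of reach is approached as far as the arm can. A call with a number of a shift or a turn outside -1 to 1 is refused whole. A call with a gripper value outside its range is refused whole. OPENING is the gripper command: -1 is shut, 1 is fully open, values between are in proportion, set as the call begins (- or left out, the last holds). The fingers move at their own pace and stop on an object; FORCE is the grip in N (left out, the last holds). Time passes only in rows, so rows that repeat a pose let the fingers close. It gives the time, the measured TCP pose, the force, the opening and the grip force at its end, in the units of the state.
- readout.get_obs(): the state, without advancing time (a new reading comes with each control period).
- imaging.camera(name): name is "side" or "top" or "wrist"; returns a dict with "color" (480x640x3 uint8, red, green, blue), "fx", "fy", "cx", "cy" (pixels), "rvec" (rotation vector, rad) and "tvec" (3), from world to camera coordinates, as OpenCV has them. Camera axes: x right, y down, z forward; pixel columns grow to the right and rows downward; lengths in m; the calibration is good to about 2 mm. A picture is of the moment at which its call begins. There is no depth.
- manip.hand_in(): hands the job in; it is judged then, once.
The state is a dict: "clock": time; "joint_pos": joint angles; "joint_velocities": joint speeds; "tau": joint torques, N m; "position": TCP position; "ee_rot": TCP orientation; "ft_force": force on the tool from outside, world axes, zero at the start; "torque": the same for the moment, N m; "grip_width": opening from 0.0 (shut) to 1.0 (fully open); "grasp_force": force on a finger pad.
Only numpy, scipy, OpenCV 4.12 (cv2) and the standard library are available. Lean on these libraries where they do the work, as an engineer would, in place of code of your own. Each camera call takes 0.05 s, during which the arm holds its last target. There are 200 camera calls.

### The job

Check the bore of the brass bushing in the green housing with the spring bore gauge that stands in the wooden stand: squeeze the gauge's two blue finger tabs together to draw its jaws in, lower it into the bushing until its flange sits flat on the bushing's face, then let go so that the jaws spring out against the bore. With the gauge still seated there, press the red cap on its top fully down to lock the jaws; then draw the gauge out and stand it back upright in its wooden stand, still locked at the bore's size. Work gently, never pushing or pulling on the gauge with more than about 25 N while it is in the bushing, and leave the other things on the desk alone.

Things in the scene. Friction and masses are not known exactly. Their poses are not given: they have to be found in the camera images.
- gauge: Spring bore gauge, 104 mm tall, 0.3 kg; z along its axis, up. Origin: centre of the underside of its round aluminium flange (66 mm across, 6 mm thick). Below the flange a steel nose, 39.6 mm across, 38 mm long, its last 7 mm tapering to 32 mm. Above it a dark grooved stem (24 mm along x, 18 mm along y, up to z = 52 mm), a blue finger tab on either side, and the red lock cap on top
- gauge_grip (a point): point on the gauge's axis half-way up stem and tabs, 34 mm above the flange's underside; axes of the gauge. The tabs stand at +y and -y, each 20 mm along x, 6 mm thick, z = 14 to 50 mm; 60 mm over both outsides when free, 44 mm squeezed home, 52 mm locked at this bore's size. Once locked the tabs stand firm and the gauge can be carried by them with a grip of 10 to 35 N
- jaw_left (a joint): travel of the +y tab with its brass jaw: 0 squeezed home, 0.008 m free, about 0.004 m against this bore. Both move equally, which centres the gauge. The jaws stand out of the nose 21 to 29 mm below the flange: 50 mm over both when free, 34 mm squeezed home. Springs push each tab out with 4 N (free) to 7 N (home): a grip of 15 to 40 N squeezes them home against firm stops
- jaw_right (a joint): the same for the -y tab and its jaw
- lock (a joint): how far the lock cap is pressed down: 0 up (unlocked), 0.006 m at its stop (locked). It resists with about 11 N all the way, then meets a firm stop, and stays where it is left; teeth hold the jaws from about 0.003 m on
- cap_top (a point): centre of the top face of the red lock cap (22 mm across, 6 mm thick); 66 mm above the flange's underside when up, 60 mm when locked. Moves with the cap
- bushing: green cast housing, 74 mm across, bolted on a dark square steel plate of 100 x 100 x 10 mm, with a brass bushing in it; fixed to the desk. Origin: centre of the plate's underside. Face of the bushing 56 mm above the origin
- bore_mouth (a point): centre of the bushing's bore in its top face; the bore is round, 42 mm across, vertical, 46 mm deep
- stand: wooden block, 84 x 84 x 50 mm, fixed to the desk, with an upright round hole, 54 mm across and 44 mm deep, in the middle of its top; the gauge stands in it with its flange on the block's top. Origin: centre of its underside
- stand_top (a point): centre of the hole's mouth in the top face of the wooden stand, 50 mm above the desk
- marker: bystander: black marker pen lying on the desk, 18 x 143 x 18 mm
- spanner: bystander: steel spanner lying on the desk, 24 x 132 x 5 mm
- grease_tin: bystander: green tin, 68 mm across, 62 mm tall
- corner_key: bystander: white-grey metal corner key, 45 x 45 x 28 mm
- pliers: bystander: red-handled pliers lying on the desk, 58 x 178 x 12 mm
Things that resemble listed ones, but are neither listed nor needed, are in the scene too. There is more than one size of the stand; the one meant has the size given above.

How it is judged:
On the way, in this order (a step that is already met when the one before it is completed fails the run):
1. the gauge is seated in the bushing, let go, its jaws sprung out against the bore and not yet locked (horizontal distance between gauge and bore_mouth below 0.003 m and z of gauge in the frame of bore_mouth below 0.0015 m and angle between gauge's own z axis and vertical below 0.05 rad and value of joint jaw_left between 0.0033 and 0.0047 m and value of joint lock below 0.0015 m and contact force between the fingers and gauge below 0.5 N), for 0.2 s.
2. the cap is pressed fully down while the gauge is seated in the bushing, the jaws against the bore (horizontal distance between gauge and bore_mouth below 0.003 m and z of gauge in the frame of bore_mouth below 0.0015 m and angle between gauge's own z axis and vertical below 0.05 rad and value of joint lock above 0.0055 m and value of joint jaw_left between 0.0033 and 0.0047 m), for 0.2 s.
3. the gauge is drawn right out of the bushing, still locked (z of gauge in the frame of bore_mouth above 0.038 m and value of joint lock above 0.0055 m and value of joint jaw_left between 0.0033 and 0.0047 m), for 0.05 s.
At the end, for the whole second after the job is handed in: The gauge stands upright (within 0.06 rad) and at rest in the wooden stand, its flange down on the block's top (within 2.5 mm) and centred on the hole within 7 mm; the red cap is down (5.5 mm or more of its 6 mm) and both jaws are still at the bore's size (3.3 to 4.7 mm out from squeezed home) (horizontal distance between gauge and stand_top below 0.007 m and z of gauge in the frame of stand_top below 0.0025 m and angle between gauge's own z axis and vertical below 0.06 rad and linear speed of gauge below 0.01 m/s and value of joint lock above 0.0055 m and value of joint jaw_left between 0.0033 and 0.0047 m and value of joint jaw_right between 0.0033 and 0.0047 m); the robot touches nothing.
It fails at once if the gauge bears on the bushing with more than 45 N in all, the springs' 11 N included (contact force between gauge and bushing above 45 N).
It fails at once if the arm strikes the housing or the stand with more than 15 N (contact force between the arm and bushing above 15 N or contact force between the arm and stand above 15 N).
It fails at once if a bystander is moved by more than 15 mm (distance of any of marker, spanner, grease_tin, corner_key, pliers from where it was at the start of the episode above 0.015 m).
It also fails if it takes over 72 s, if anything falls off the work surface, if the arm or the gripper's body presses on something with over 40 N, if the wrist force passes 120 N, or if a joint passes its speed limit or range.

## Working session

There is one attempt and no reset: what is moved stays moved. The work goes in short steps, Python scripts to look and compute and a shell command to move; the robot and the scene stay as the last step left them, time stands still between calls to the robot, and variables do not carry over. Pictures are saved under pics/ and viewed, at most 10 in all, crops included, and the job is handed in when it is done.

```bash
mkdir -p pics
cat > h.py <<'E'
import numpy as np,cv2
from scipy.spatial.transform import Rotation as R
from workcell import readout,imaging,manip
def snap(n,f):
    c=imaging.camera(n); cv2.imwrite('pics/'+f+'.png',c['color'][:,:,::-1]); np.save('pics/'+f+'.npy',{k:v for k,v in c.items()},allow_pickle=True); return c
def load(f): return np.load('pics/'+f+'.npy',allow_pickle=True).item()
def ray(c,u,v):
    Rm=R.from_rotvec(np.array(c['rvec']).ravel()).as_matrix(); t=np.array(c['tvec']).ravel()
    o=-Rm.T@t; d=Rm.T@np.array([(u-c['cx'])/c['fx'],(v-c['cy'])/c['fy'],1]); return o,d
def atz(c,u,v,z):
    o,d=ray(c,u,v); return o+d*(z-o[2])/d[2]
def proj(c,p):
    Rm=R.from_rotvec(np.array(c['rvec']).ravel()).as_matrix(); q=Rm@np.array(p)+np.array(c['tvec']).ravel()
    return q[0]/q[2]*c['fx']+c['cx'],q[1]/q[2]*c['fy']+c['cy']
def st():
    s=readout.get_obs(); print('t',s['clock'],'p',np.round(s['position'],4),'F',np.round(s['ft_force'],1),'w',s['grip_width'],s['grasp_force']); print(np.round(R.from_quat(s['ee_rot']).as_matrix(),3).tolist()); return s
def shift(p):
    "tool-axes shift (fractions) to world point p"
    s=readout.get_obs(); return np.round(R.from_quat(s['ee_rot']).as_matrix().T@(np.array(p)-s['position'])/0.4,4)
E
python3 - <<'E'
from h import *
st()
a=snap('top','top0');b=snap('side','side0')
for c in(a,b): print(ray(c,320,240),c['fx'])
E
```

```text
t 0.0 p [0.21   0.5883 0.2262] F [ 0.5 -0.1 -0.2] w 0.9997061491939914 0.0
[[-0.942, 0.336, -0.0], [0.336, 0.942, -0.001], [-0.0, -0.001, -1.0]]
(array([0.45217162, 0.24899778, 1.14112045]), array([ 0.09124845,  0.03408734, -0.99543066])) 615.5320874546026
(array([ 0.52425856, -0.52449697,  0.73512204]), array([ 0.02180074,  0.76903366, -0.63892256])) 460.59813913359153
```

View pics/top0.png

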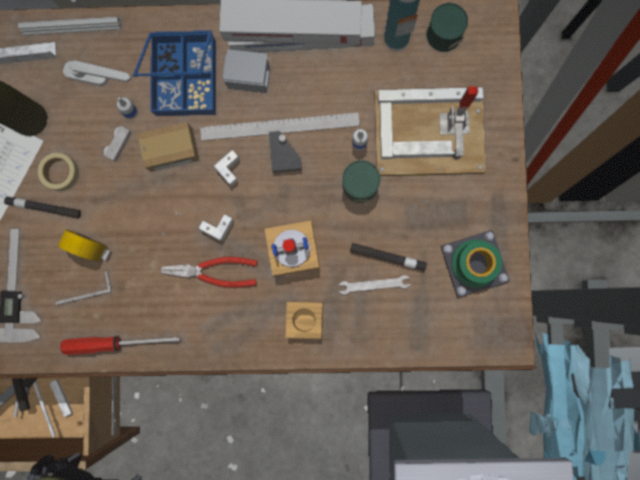

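View pics/side0.png

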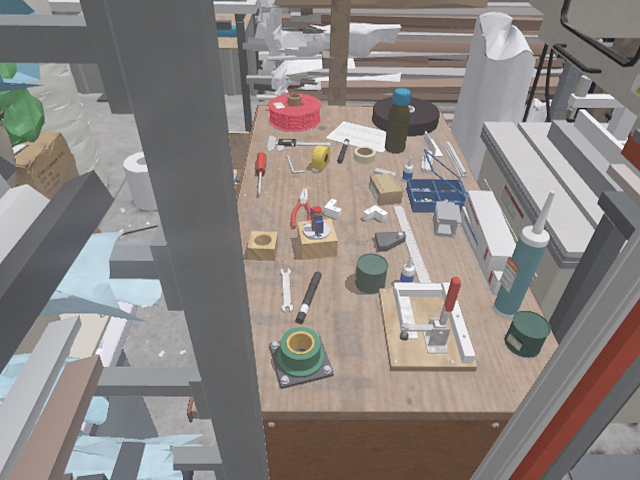

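Run:
```python
from h import *
a=load('top0');b=load('side0')
print('tcp',proj(a,[.21,.588,.226]),proj(b,[.21,.588,.226]),'org',proj(a,[0,0,0]),'x',proj(a,[.5,0,0]), proj(a,[.5,.3,0]))
x=cv2.resize(a['color'][210:310,250:350],(400,400),interpolation=2)
y=cv2.resize(a['color'][210:310,430:530],(400,400),interpolation=2)
z=cv2.resize(b['color'][200:260,285:345],(400,400),interpolation=2); w=cv2.resize(b['color'][315:390,265:340],(400,400),interpolation=2)
o=cv2.resize(np.vstack([np.hstack([x,y]),np.hstack([z,w])]),(600,600),interpolation=3)
cv2.imwrite('pics/c.png',o[:,:,::-1])
```

```text
tcp (np.float64(113.3531208810993), np.float64(466.59973141704137)) (np.float64(187.84503230702575), np.float64(114.31543617058472)) org (np.float64(487.0331233247826), np.float64(547.9271124013732)) x (np.float64(476.4548200522038), np.float64(267.4404818760779)) (np.float64(314.10785361134765), np.float64(270.6010478290758))
```

View pics/c.png

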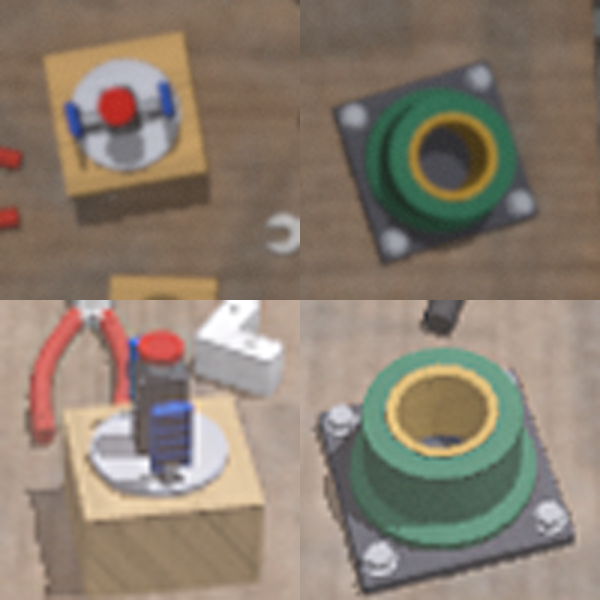

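Run:
```python
from h import *
a=load('top0');b=load('side0')
print('cap',atz(a,289,245.3,.116),atz(b,317,209.2,.116))
print('flange',atz(a,291,248,.056),atz(b,316.8,215.5+15/5-3.5+15,.056) )
t1=atz(a,275,250,.1);t2=atz(a,305.3,243.3,.1);print('tabs',t1,t2,np.degrees(np.arctan2(*(t1-t2)[1::-1])))
print('bore',atz(a,481,261.7,.056),atz(b,300.5,342.5,.056))
s=st()
g=(atz(a,289,245.3,.116)+atz(b,317,209.2,.116))/2; g[2]=.25; print(g,shift(g))
```

```text
cap [0.53829859 0.33615485 0.116     ] [0.53993203 0.33090883 0.116     ]
flange [0.53847055 0.33777381 0.056     ] [0.540322   0.32992565 0.056     ]
tabs [0.53211216 0.36144668 0.1       ] [0.54249001 0.30973461 0.1       ] 101.34767376477107
bore [0.50758166 0.00389414 0.056     ] [0.50821907 0.00091715 0.056     ]
t 0.1 p [0.21   0.5883 0.2263] F [ 0.3 -0.5  0.7] w 0.9982930814738379 0.0
[[-0.942, 0.336, -0.0], [0.336, 0.942, -0.001], [-0.0, -0.001, -1.0]]
[0.53911531 0.33353184 0.25      ] [-0.9891 -0.3234 -0.0588]
```

```bash
python3 -m crank '[[-0.2,-0.065,0,-0.1],[-0.4,-0.13,0,-0.2],[-0.6,-0.2,0,-0.3],[-0.8,-0.26,0,-0.4],[-0.989,-0.323,0,-0.515]]' 1 20; python3 -c "
from h import *
st(); print(shift([.539,.334,.22]))"
```

```text
clock: 0.52
position: [0.3747, 0.4605, 0.2267]
ee_rot: [-0.098, 0.995, -0.0, -0.0]
ft_force: [0.1, 0.8, -0.9]
grip_width: 1.003
grasp_force: 0.0
t 0.5167 p [0.3747 0.4605 0.2267] F [ 0.1  0.8 -0.9] w 1.0029869896160168 0.0
[[-0.981, -0.194, -0.0], [-0.194, 0.981, -0.001], [0.0, -0.0, -1.0]]
[-0.3415 -0.3899  0.017 ]
```

```bash
python3 -m crank '[[-0.06,-0.07,0,0],[-0.13,-0.15,0,0],[-0.2,-0.23,0,0],[-0.27,-0.31,0.01,0],[-0.34,-0.39,0.02,0]]'; python3 -m crank '[[0,0,0,0],[0,0,0,0]]'; python3 -c "
from h import *
st(); print(shift([.539,.334,.22]));c=snap('wrist','w1'); print(ray(c,320,240),proj(c,[.539,.334,.116]))"
```

```text
clock: 0.93
position: [0.5347, 0.3358, 0.2193]
ee_rot: [-0.095, 0.995, 0.0, 0.0]
ft_force: [0.8, 0.5, 0.1]
grip_width: 0.999
grasp_force: 0.0
clock: 1.1
position: [0.5352, 0.3342, 0.2184]
ee_rot: [-0.093, 0.996, -0.001, -0.0]
ft_force: [-0.9, 2.0, -0.5]
grip_width: 0.996
grasp_force: 0.0
t 1.1 p [0.5352 0.3342 0.2184] F [-0.9  2.  -0.5] w 0.9955765679015561 0.0
[[-0.983, -0.184, -0.001], [-0.184, 0.983, -0.002], [0.001, -0.002, -1.0]]
[-0.0091 -0.0023 -0.0041]
(array([0.46528321, 0.3214476 , 0.36504448]), array([ 0.27740375,  0.06709727, -0.95853185])) (np.float64(313.28209484947024), np.float64(240.9054244535117))
```

View pics/w1.png

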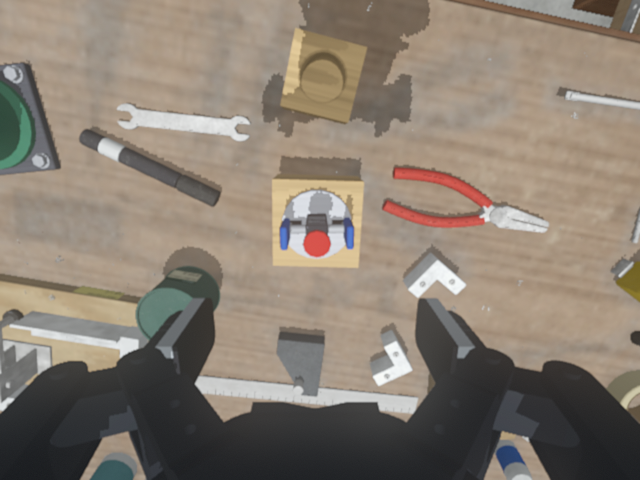

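Run:
```python
from h import *
c=load('w1')
print(atz(c,317,244,.116)); l=atz(c,285,219,.1);r=atz(c,349.5,219,.1);print(l,r,(l+r)/2,np.degrees(np.arctan2(*(r-l)[1::-1])),np.linalg.norm(r-l))
x=cv2.resize(c['color'][170:280,260:375],(690,600)[:2],interpolation=2); x=x[:, :]; cv2.imwrite('pics/w1c.png',cv2.resize(c['color'][170:270,265:365],(600,600),interpolation=2)[:,:,::-1])
```

```text
[0.54089916 0.33723216 0.116     ]
[0.53001987 0.30944425 0.1       ] [0.52062161 0.35973516 0.1       ] [0.52532074 0.3345897  0.1       ] 100.58522023258884 0.05116153911317694
```

View pics/w1c.png

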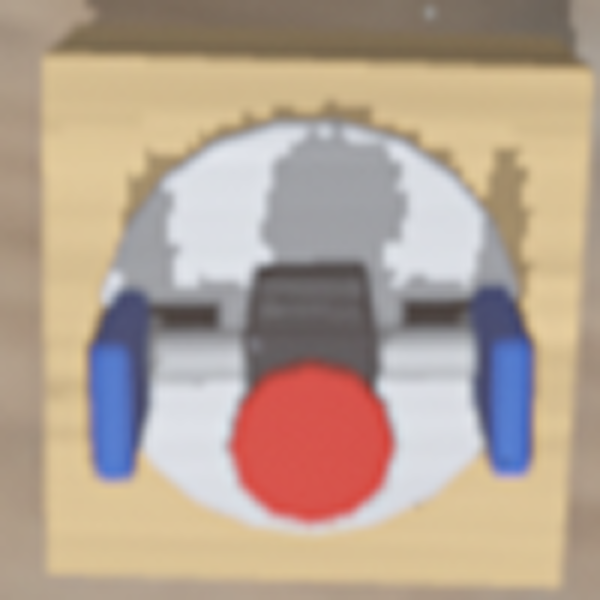

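Run:
```python
from h import *
c=load('w1')
print(atz(c,317,243.5,.116)); l=atz(c,284,238.5,.1);r=atz(c,350.2,237.8,.1);print((l+r)/2,np.degrees(np.arctan2(*(r-l)[1::-1])),np.linalg.norm(r-l))
s=st();M=R.from_quat(s['ee_rot']).as_matrix();print(np.degrees(np.arctan2(M[1,1],M[0,1])))
print(shift([.5405,.336,.082]))
```

```text
[0.54050759 0.33715825 0.116     ]
[0.54089115 0.33740046 0.1       ] 101.21770538698692 0.0533848336187332
t 1.15 p [0.5336 0.3366 0.2187] F [ 0.4  1.1 -0.7] w 1.0017410781744116 0.0
[[-0.982, -0.188, -0.001], [-0.188, 0.982, -0.001], [0.001, -0.0, -1.0]]
100.8234245584792
[-0.0171 -0.0046  0.3417]
```

```bash
python3 -m crank '[[-0.014,-0.001,0.06,0],[-0.014,-0.001,0.12,0],[-0.014,-0.001,0.18,0],[-0.014,-0.001,0.23,0],[-0.014,-0.001,0.27,0]]';python3 -m crank '[[0,0,0.03,0],[0,0,0.05,0],[0,0,0.06,0],[0,0,0.069,0],[0,0,0.069,0]]'; python3 -c "
from h import *
for i in range(2): st();c=snap('wrist','w2')"
```

```text
clock: 1.57
position: [0.5368, 0.3395, 0.1094]
ee_rot: [-0.097, 0.995, -0.0, -0.001]
ft_force: [0.8, 0.1, -0.4]
grip_width: 1.002
grasp_force: 0.0
clock: 1.98
position: [0.5388, 0.3383, 0.0838]
ee_rot: [-0.095, 0.995, 0.0, 0.0]
ft_force: [0.3, 0.3, 0.3]
grip_width: 0.997
grasp_force: 0.0
t 1.9833 p [0.5388 0.3383 0.0838] F [0.3 0.3 0.3] w 0.9970062898979887 0.0
[[-0.982, -0.19, 0.0], [-0.19, 0.982, 0.0], [-0.0, 0.0, -1.0]]
t 2.0333 p [0.5391 0.3383 0.0843] F [ 0.2 -0.3  0.5] w 1.0012181415715278 0.0
[[-0.982, -0.19, 0.001], [-0.19, 0.982, 0.001], [-0.001, 0.0, -1.0]]
```

View pics/w2.png

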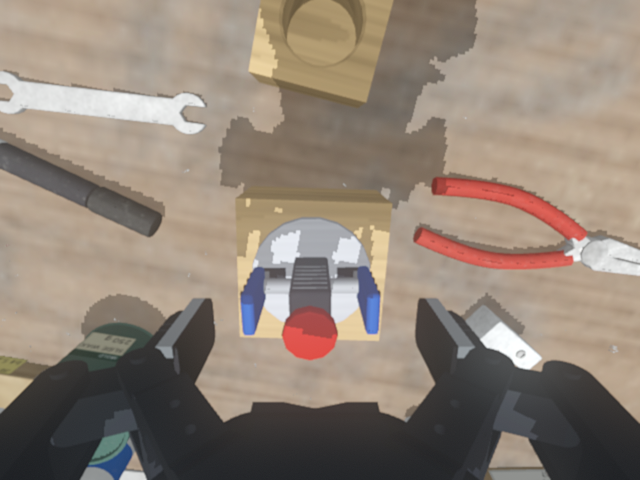

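Run:
```python
from h import *
c=load('w2')
print(atz(c,310,333,.116),atz(c,311,318,.1), proj(c,[.539,.3383,.084]),proj(c,[.539,.3383,.067]))
print(c['cx'],np.array(c['rvec']).ravel())
```

```text
[0.53936137 0.33668469 0.116     ] [0.54191345 0.33741345 0.1       ] (np.float64(314.2991267148991), np.float64(295.72664905734285)) (np.float64(314.2826852939043), np.float64(281.21094242673547))
314.7170926408301 [-1.87188251 -2.26603948 -0.33348105]
```

```bash
python3 -m crank '[[-0.003,-0.005,0,0],[-0.003,-0.005,0,0],[-0.003,-0.005,0,0],[-0.003,-0.005,0,0],[-0.003,-0.005,0,0]]' -1 28;python3 -m crank '[[0,0,0,0],[0,0,0,0],[0,0,0,0],[0,0,0,0],[0,0,0,0]]'; python3 -c "
from h import *
st()"
```

```text
clock: 2.5
position: [0.5414, 0.3364, 0.0857]
ee_rot: [-0.095, 0.995, 0.001, 0.001]
ft_force: [-2.0, -2.7, 10.6]
grip_width: 0.474
grasp_force: 28.1
clock: 2.92
position: [0.5414, 0.3364, 0.0857]
ee_rot: [-0.095, 0.995, 0.001, 0.001]
ft_force: [-2.1, -2.6, 10.6]
grip_width: 0.478
grasp_force: 28.1
t 2.9167 p [0.5414 0.3364 0.0857] F [-2.1 -2.6 10.6] w 0.47813882259337387 28.08846116065979
[[-0.982, -0.189, 0.002], [-0.189, 0.982, 0.001], [-0.002, 0.001, -1.0]]
```

```bash
python3 -m crank '[[0,0,-0.02,0],[0,0,-0.06,0],[0,0,-0.12,0],[0,0,-0.19,0],[0,0,-0.26,0]]';python3 -m crank '[[0,0,0,0]]'; python3 -c "
from h import *
for i in range(2): st();c=snap('wrist','w3')
print(shift([.508,.002,.19]))"
```

```text
clock: 3.33
position: [0.5398, 0.3358, 0.1883]
ee_rot: [-0.095, 0.995, -0.0, -0.001]
ft_force: [0.5, 1.0, -3.4]
grip_width: 0.472
grasp_force: 30.6
clock: 3.42
position: [0.5424, 0.3375, 0.1941]
ee_rot: [-0.095, 0.995, 0.002, 0.003]
ft_force: [0.5, 0.6, -2.4]
grip_width: 0.474
grasp_force: 30.7
t 3.4167 p [0.5424 0.3375 0.1941] F [ 0.5  0.6 -2.4] w 0.47445752264972935 30.672812461853027
[[-0.982, -0.189, 0.006], [-0.189, 0.982, 0.005], [-0.007, 0.004, -1.0]]
t 3.4667 p [0.5417 0.337  0.191 ] F [ 0.2  1.  -3.2] w 0.4665797517707016 30.624765157699585
[[-0.982, -0.189, 0.004], [-0.189, 0.982, 0.003], [-0.005, 0.002, -1.0]]
[ 0.2386 -0.8053 -0.0046]
```

View pics/w3.png

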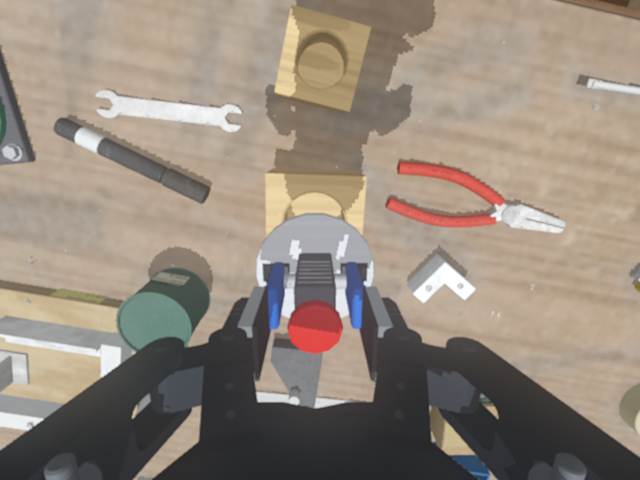

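```bash
python3 -m crank '[[0.01,-0.04,0,0],[0.03,-0.11,0,0],[0.055,-0.19,0,0],[0.08,-0.27,0,0],[0.105,-0.35,0,0]]';python3 -m crank '[[0.025,-0.08,0,0],[0.05,-0.17,0,0],[0.08,-0.26,0,0],[0.11,-0.36,0,0],[0.13,-0.43,0,0]]';python3 -m crank '[[0.004,-0.02,0,0],[0.004,-0.025,0,0],[0.004,-0.025,0,0]]'; python3 -c "
from h import *
for i in range(3): st();c=snap('wrist','w4')
snap('side','s4');snap('top','t4')
print(shift([.508,.002,.19]))"
```

```text
clock: 3.93
position: [0.5242, 0.1889, 0.1856]
ee_rot: [-0.095, 0.995, -0.001, -0.002]
ft_force: [0.8, 0.0, -3.8]
grip_width: 0.468
grasp_force: 30.6
clock: 4.35
position: [0.5053, 0.008, 0.186]
ee_rot: [-0.094, 0.996, -0.0, -0.002]
ft_force: [0.3, 0.2, -3.6]
grip_width: 0.473
grasp_force: 30.6
clock: 4.6
position: [0.507, 0.0022, 0.1866]
ee_rot: [-0.095, 0.995, 0.0, -0.001]
ft_force: [-0.1, 0.9, -3.7]
grip_width: 0.473
grasp_force: 30.6
t 4.6 p [0.507  0.0022 0.1866] F [-0.1  0.9 -3.7] w 0.4727947372644671 30.630916357040405
[[-0.982, -0.189, -0.002], [-0.189, 0.982, 0.0], [0.002, 0.0, -1.0]]
t 4.65 p [0.5072 0.0033 0.1868] F [ 0.3  0.5 -4. ] w 0.4707573762721038 30.631104111671448
[[-0.982, -0.191, -0.002], [-0.191, 0.982, 0.0], [0.002, 0.001, -1.0]]
t 4.7 p [0.5074 0.0038 0.187 ] F [-0.2  0.8 -3.2] w 0.47380658717067436 30.631309747695923
[[-0.981, -0.192, -0.001], [-0.192, 0.981, 0.0], [0.001, 0.001, -1.0]]
[-0.0003 -0.0037 -0.0065]
```

View pics/w4.png

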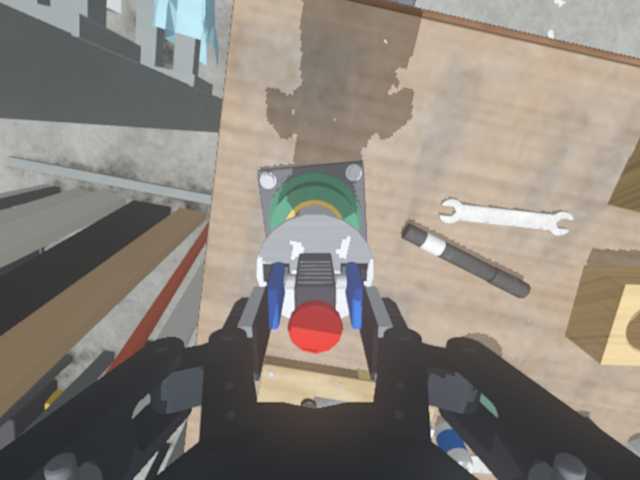

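Run:
```python
from h import *
a=load('t4');b=load('s4');w=load('w4')
x=cv2.resize(a['color'][205:305,430:530],(400,400),interpolation=2)
y=cv2.resize(b['color'][270:390,250:350],(400,480),interpolation=2)[:400]
cv2.imwrite('pics/c4.png',np.hstack([cv2.resize(b['color'][250:400,240:360],(480,600),interpolation=2),cv2.resize(w['color'][155:255,255:375],(320,267)).repeat(1,0) if 0 else cv2.resize(np.vstack([x,cv2.resize(w['color'][160:260,265:365],(400,400),interpolation=2)]),(300,600))])[:,:,::-1])
```

```text
(no output)
```

View pics/c4.png

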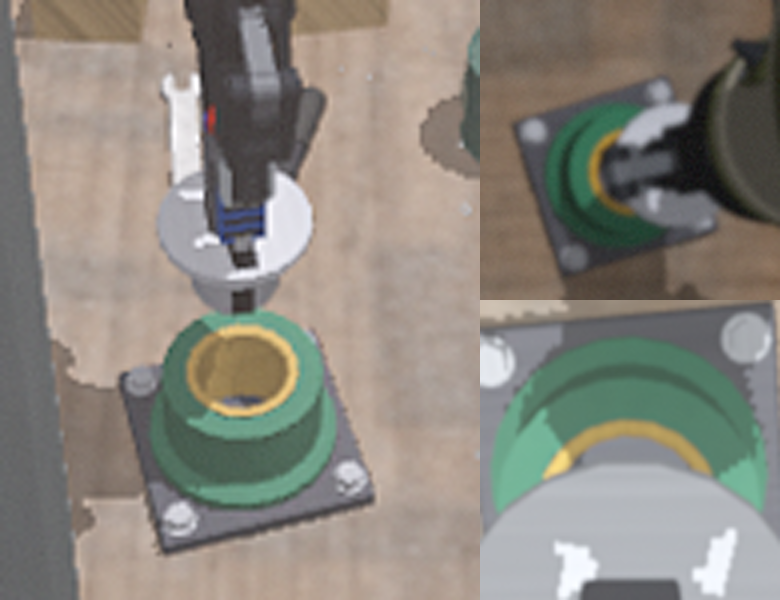

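Run:
```python
from h import *
a=load('t4');b=load('s4');w=load('w4')
print('side gauge',atz(b,298.6,305.5,.157),'bore',atz(b,300.75,342.5,.056))
# wrist: far rim of bushing ring (brass outer radius?) and housing top edge
print('wrist cap',atz(w,315,328,.186+.0315-.0015), 'tcp proj',proj(w,[.5072,.003,.2166]))
# project bore candidate ring & housing circle in wrist
th=np.linspace(0,2*np.pi,9)[:-1]
for p in ([.508,.002,.056],):
    print('bore',proj(w,p))
    for r,z in((.021,.056),(.025,.056)):
        print(r,min(proj(w,np.array(p)+[r*np.cos(t),r*np.sin(t),0])[1] for t in np.linspace(0,6.28,200)))
    xs=[proj(w,np.array(p)+[.021*np.cos(t),.021*np.sin(t),0])[0] for t in np.linspace(0,6.28,200)];print(min(xs),max(xs))
```

```text
side gauge [ 0.50590893 -0.00074867  0.157     ] bore [0.50867351 0.00091919 0.056     ]
wrist cap [0.50683325 0.00396074 0.216     ] tcp proj (np.float64(312.3840876398147), np.float64(329.23037385997316))
bore (np.float64(311.937963866863), np.float64(227.26832591531624))
0.021 202.43004368313052
0.025 197.5782855521772
286.8349904978138 337.03078979123245
```

```bash
python3 -m crank '[[-0.004,0.001,0.03,0],[-0.008,0.002,0.06,0],[-0.008,0.002,0.09,0],[-0.008,0.002,0.115,0],[-0.008,0.002,0.125,0]]';python3 -m crank '[[0,0,0,0],[0,0,0,0]]'
python3 - <<'E'
from h import *
for i in range(2): st();b=snap('side','s5'+str(i))
w=snap('wrist','w5')
cv2.imwrite('pics/c5.png',np.hstack([cv2.resize(b['color'][285:395,255:345],(490,600),interpolation=2),cv2.resize(w['color'][160:280,260:380],(300,300),interpolation=2).repeat(2,0)])[:,:,::-1])
E
```

```text
clock: 5.27
position: [0.5098, 0.0039, 0.1362]
ee_rot: [-0.096, 0.995, -0.0, -0.001]
ft_force: [-0.5, -0.1, -3.8]
grip_width: 0.472
grasp_force: 30.6
clock: 5.43
position: [0.5107, 0.0035, 0.138]
ee_rot: [-0.095, 0.995, 0.0, 0.0]
ft_force: [0.4, -0.6, -3.1]
grip_width: 0.466
grasp_force: 30.6
t 5.4333 p [0.5107 0.0035 0.138 ] F [ 0.4 -0.6 -3.1] w 0.46564194078678434 30.632776021957397
[[-0.982, -0.19, 0.0], [-0.19, 0.982, 0.0], [-0.0, 0.0, -1.0]]
t 5.4833 p [0.511  0.0035 0.1383] F [-0.2  1.1 -2.4] w 0.4684205652030802 30.630805492401123
[[-0.982, -0.19, 0.001], [-0.19, 0.982, 0.0], [-0.001, 0.0, -1.0]]
```

View pics/c5.png

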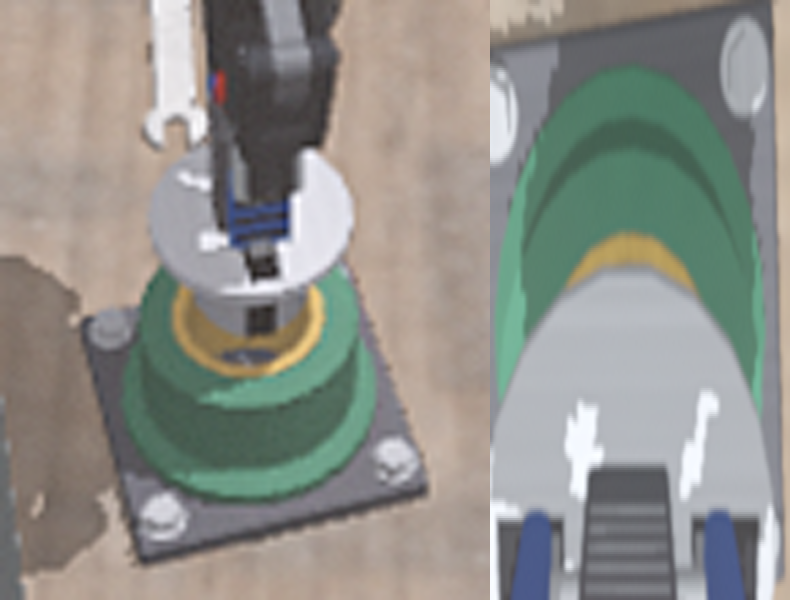

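Run:
```python
from h import *
b=load('s51');w=load('w5')
f=255+252/5.45; k=255+248/5.45; zf=.102+.006
print('flange x',atz(b,f,285+222/5.45,zf),'bore',atz(b,k,285+311/5.45,.056))
# wrist: ring outer far edge, cap
print('ring far edge', atz(w,260+(630-490)/2.5,160+232/5,.056),'flange far edge',atz(w,260+(630-490)/2.5,160+265/5,zf))
```

```text
flange x [ 0.51001976 -0.00333202  0.108     ] bore [0.50820806 0.00189564 0.056     ]
ring far edge [ 4.84712841e-01 -3.97979957e-04  5.60000000e-02] flange far edge [ 0.4782322  -0.00191019  0.108     ]
```

```bash
python3 -m crank '[[0.0025,0,0.01,0],[0.0025,0,0.02,0],[0.0025,0,0.03,0],[0.0025,0,0.04,0],[0.0025,0,0.045,0]]';python3 -m crank '[[0,0,0,0],[0,0,0,0]]'
```

```text
clock: 6.0
position: [0.5093, 0.0031, 0.1189]
ee_rot: [-0.095, 0.995, 0.0, -0.0]
ft_force: [-0.4, -0.1, -3.9]
grip_width: 0.467
grasp_force: 30.6
clock: 6.17
position: [0.5096, 0.0031, 0.1196]
ee_rot: [-0.095, 0.995, 0.0, -0.0]
ft_force: [0.6, 0.1, -3.6]
grip_width: 0.472
grasp_force: 30.6
```

```bash
python3 -m crank '[[0,0,0.01,0],[0,0,0.02,0],[0,0,0.03,0],[0,0,0.04,0],[0,0,0.05,0]]';python3 -m crank '[[0,0,0.005,0],[0,0,0.01,0],[0,0,0.01,0]]'
```

```text
clock: 6.58
position: [0.5095, 0.0031, 0.0992]
ee_rot: [-0.095, 0.995, 0.0, -0.0]
ft_force: [0.6, -0.0, -3.8]
grip_width: 0.471
grasp_force: 30.6
clock: 6.83
position: [0.5094, 0.0031, 0.0953]
ee_rot: [-0.095, 0.995, -0.0, -0.0]
ft_force: [-0.1, -0.1, -3.2]
grip_width: 0.471
grasp_force: 30.6
```

Creep to contact.

```bash
python3 -m crank '[[0,0,0.004,0],[0,0,0.008,0],[0,0,0.008,0]]';python3 -m crank '[[0,0,0.003,0],[0,0,0.003,0],[0,0,0.003,0]]'
```

```text
clock: 7.08
position: [0.5095, 0.0032, 0.0923]
ee_rot: [-0.095, 0.995, 0.0, -0.0]
ft_force: [-0.3, 0.4, -3.6]
grip_width: 0.471
grasp_force: 30.6
clock: 7.33
position: [0.5097, 0.0031, 0.0919]
ee_rot: [-0.095, 0.995, 0.0, 0.0]
ft_force: [-4.3, -0.9, 4.4]
grip_width: 0.472
grasp_force: 32.2
```

```bash
python3 -m crank '[[0,0,0.002,0],[0,0,0.002,0]]' ;python3 -m crank '[[0,0,0.005,0],[0,0,0.006,0],[0,0,0.006,0],[0,0,0.006,0],[0,0,0.006,0]]' 1
python3 - <<'E'
from h import *
st();b=snap('side','s6');w=snap('wrist','w6')
cv2.imwrite('pics/c6.png',np.hstack([cv2.resize(b['color'][285:395,255:345],(400,488),interpolation=2),cv2.resize(w['color'][200:440,200:430],(400,488),interpolation=2)])[:,:,::-1])
E
```

```text
clock: 7.5
position: [0.5099, 0.0032, 0.0918]
ee_rot: [-0.095, 0.995, 0.0, 0.0]
ft_force: [-7.6, -0.9, 14.7]
grip_width: 0.473
grasp_force: 33.9
clock: 7.92
position: [0.5097, 0.0032, 0.0881]
ee_rot: [-0.095, 0.995, 0.0, 0.0]
ft_force: [-0.3, 0.1, 1.4]
grip_width: 1.0
grasp_force: 0.0
t 7.9167 p [0.5097 0.0032 0.0881] F [-0.3  0.1  1.4] w 0.9995727950087183 0.0
[[-0.982, -0.189, 0.0], [-0.189, 0.982, 0.0], [-0.0, 0.0, -1.0]]
```

View pics/c6.png

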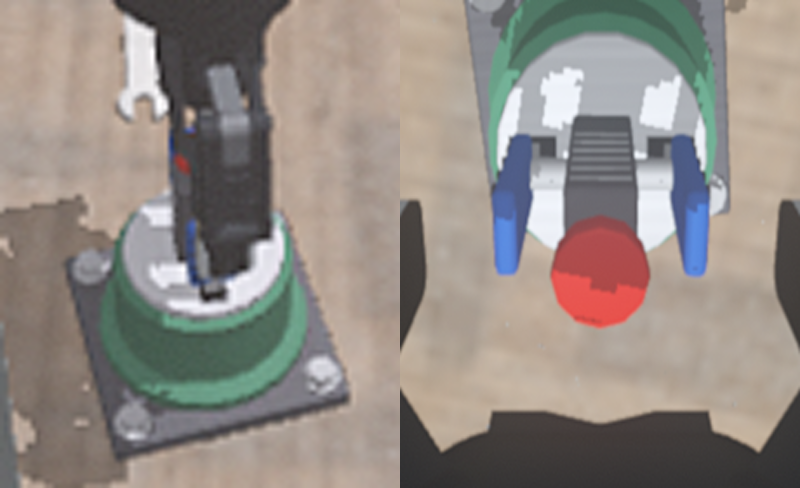

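```bash
python3 -m crank '[[0,0,-0.03,0],[0,0,-0.08,0],[0,0,-0.14,0],[0,0,-0.19,0],[0,0,-0.21,0]]';python3 -m crank '[[0,0,0,0],[0,0,0,0],[0,0,0,0],[0,0,0,0],[0,0,0,0]]' -1 20; python3 -m crank '[[0,0,0.02,0],[0,0,0.04,0],[0,0,0.055,0],[0,0,0.065,0],[0,0,0.065,0]]'
```

```text
clock: 8.43
position: [0.5109, 0.0032, 0.1749]
ee_rot: [-0.095, 0.995, 0.0, 0.002]
ft_force: [-0.5, -0.5, 0.0]
grip_width: 0.995
grasp_force: 0.0
clock: 8.85
position: [0.5091, 0.0031, 0.1711]
ee_rot: [-0.095, 0.995, -0.0, -0.001]
ft_force: [-0.6, -0.9, 0.2]
grip_width: 0.3
grasp_force: 0.0
clock: 9.27
position: [0.5089, 0.0031, 0.1447]
ee_rot: [-0.095, 0.995, -0.0, -0.001]
ft_force: [0.7, 0.8, -0.3]
grip_width: 0.0
grasp_force: 0.0
```

```bash
python3 -m crank '[[0,0,0.005,0],[0,0,0.01,0],[0,0,0.015,0],[0,0,0.018,0],[0,0,0.018,0]]'; python3 -m crank '[[0,0,0.004,0],[0,0,0.007,0],[0,0,0.007,0],[0,0,0.007,0]]'
```

```text
clock: 9.68
position: [0.5095, 0.0032, 0.1388]
ee_rot: [-0.095, 0.995, 0.0, -0.0]
ft_force: [0.2, 0.3, 0.6]
grip_width: 0.002
grasp_force: 0.0
clock: 10.02
position: [0.5096, 0.0032, 0.1361]
ee_rot: [-0.095, 0.995, 0.0, -0.0]
ft_force: [-0.4, -0.4, -0.3]
grip_width: 0.003
grasp_force: 0.0
```

```bash
python3 -m crank '[[0,0,0.003,0],[0,0,0.006,0],[0,0,0.006,0]]'; python3 -m crank '[[0,0,0.003,0],[0,0,0.006,0],[0,0,0.006,0]]'
```

```text
clock: 10.27
position: [0.5095, 0.0032, 0.1335]
ee_rot: [-0.095, 0.995, 0.0, -0.0]
ft_force: [0.6, -0.7, 0.1]
grip_width: 0.001
grasp_force: 0.0
clock: 10.52
position: [0.5095, 0.0032, 0.1311]
ee_rot: [-0.095, 0.995, 0.0, -0.0]
ft_force: [0.6, 0.2, -0.7]
grip_width: -0.0
grasp_force: 0.0
```

Run:
```python
from h import *
st();b=snap('side','s7');w=snap('wrist','w7')
cv2.imwrite('pics/c7.png',np.hstack([cv2.resize(b['color'][265:375,255:345],(400,488),interpolation=2),cv2.resize(w['color'][200:440,200:430],(400,488),interpolation=2)])[:,:,::-1])
```

```text
t 10.5167 p [0.5095 0.0032 0.1311] F [ 0.6  0.2 -0.7] w -2.6184110802044008e-05 0.0
[[-0.982, -0.19, -0.0], [-0.19, 0.982, 0.0], [0.0, 0.0, -1.0]]
```

View pics/c7.png

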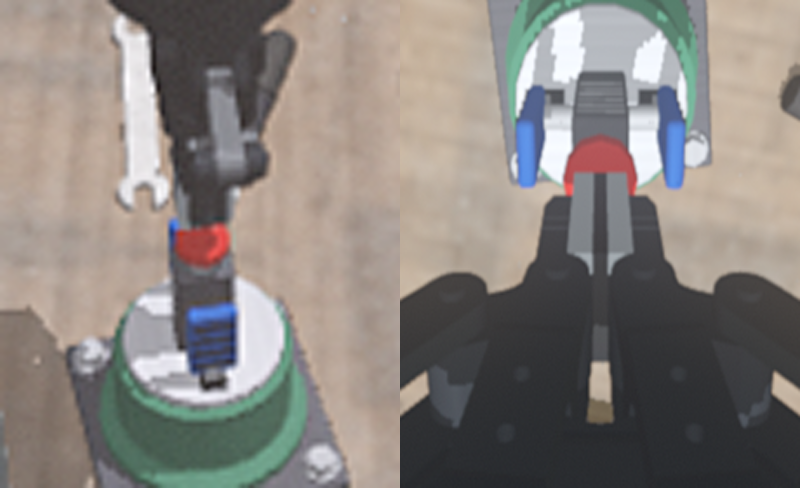

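Run:
```python
from h import *
w=load('w7');b=load('s7')
for z in(.122,.116): print('cap',z,atz(w,315.6,283.6,z),atz(b,255+203/4.444,265+243/4.436,z), 'capproj',proj(w,[.5095,.0032,z]),proj(b,[.5095,.0032,z]))
print('tip',proj(w,[.5095,.0032,.114]))
w=load('w6')
for z in(.122,.116): print('cap w6',atz(w,200+(601-400)/1.739,200+270/2.033,z),'px width at z', proj(w,[.5095,.0142,z])[0]-proj(w,[.5095,-.0078,z])[0], 97/1.739)
```

```text
cap 0.122 [0.50711689 0.00336941 0.122     ] [ 0.50913216 -0.00186523  0.122     ] capproj (np.float64(314.3525818041065), np.float64(287.8947116925677)) (np.float64(300.9491561196604), np.float64(317.5192304658907))
cap 0.116 [0.50971795 0.00389476 0.116     ] [0.50898414 0.00324924 0.116     ] capproj (np.float64(314.34924865935744), np.float64(282.9794381365352)) (np.float64(300.97570839180275), np.float64(319.8021987786052))
tip (np.float64(314.34818564383215), np.float64(281.4118458192458))
cap w6 [0.50816553 0.00338646 0.122     ] px width at z 57.64374559863285 55.779183438757904
cap w6 [0.51181205 0.00411306 0.116     ] px width at z 55.171825151116764 55.779183438757904
```

```bash
python3 -m crank '[[0,0,0.003,0],[0,0,0.006,0],[0,0,0.006,0]]'; python3 -m crank '[[0,0,0.003,0],[0,0,0.006,0],[0,0,0.006,0]]'
```

```text
clock: 10.87
position: [0.5095, 0.0031, 0.1287]
ee_rot: [-0.095, 0.995, 0.0, -0.0]
ft_force: [-0.5, 0.5, 0.7]
grip_width: 0.0
grasp_force: 0.0
clock: 11.12
position: [0.5095, 0.0032, 0.1263]
ee_rot: [-0.095, 0.995, 0.0, -0.0]
ft_force: [-0.2, 0.2, -0.1]
grip_width: 0.003
grasp_force: 0.0
```

```bash
python3 -m crank '[[0,0,0.002,0],[0,0,0.004,0],[0,0,0.004,0]]'; python3 -m crank '[[0,0,0.002,0],[0,0,0.004,0],[0,0,0.004,0]]'
```

```text
clock: 11.37
position: [0.5096, 0.0032, 0.1248]
ee_rot: [-0.095, 0.995, 0.0, -0.0]
ft_force: [0.1, -0.3, 0.3]
grip_width: 0.001
grasp_force: 0.0
clock: 11.62
position: [0.5096, 0.0032, 0.1232]
ee_rot: [-0.095, 0.995, 0.0, -0.0]
ft_force: [1.0, 0.8, -0.4]
grip_width: -0.0
grasp_force: 0.0
```

```bash
python3 -m crank '[[0,0,0.002,0],[0,0,0.004,0],[0,0,0.004,0]]'
python3 - <<'E'
from h import *
def red(c,r0,r1,c0,c1):
    h=cv2.cvtColor(c['color'][r0:r1,c0:c1],cv2.COLOR_RGB2HSV); m=((h[...,0]<8)|(h[...,0]>172))&(h[...,1]>150)&(h[...,2]>80)
    y,x=np.nonzero(m); return len(y),x.mean()+c0,y.mean()+r0,(x.min()+c0,x.max()+c0,y.min()+r0,y.max()+r0)
b=snap('side','s8');w=snap('wrist','w8')
for f in('s7','s8'): print(f,red(load(f),295,345,285,320))
for f in('w7','w8'): print(f,red(load(f),220,340,270,360))
E
```

```text
clock: 11.87
position: [0.5095, 0.0032, 0.1216]
ee_rot: [-0.095, 0.995, 0.0, -0.0]
ft_force: [-0.4, -0.4, 0.4]
grip_width: -0.005
grasp_force: 0.0
s7 (65, np.float64(300.0769230769231), np.float64(319.7692307692308), (np.int64(295), np.int64(305), np.int64(316), np.int64(323)))
s8 (30, np.float64(300.4), np.float64(321.6666666666667), (np.int64(295), np.int64(305), np.int64(320), np.int64(323)))
w7 (19, np.float64(308.0526315789474), np.float64(292.0), (np.int64(295), np.int64(334), np.int64(290), np.int64(295)))<stdin>:4: RuntimeWarning: Mean of empty slice.
  ret = ret.dtype.type(ret / rcount)
Traceback (most recent call last):
ValueError: zero-size array to reduction operation minimum which has no identity
```

```bash
python3 -m crank '[[0,0,0.002,0],[0,0,0.004,0],[0,0,0.004,0]]'; python3 -m crank '[[0,0,0.002,0],[0,0,0.004,0],[0,0,0.004,0]]'
```

```text
clock: 12.22
position: [0.5095, 0.0032, 0.12]
ee_rot: [-0.095, 0.995, 0.0, -0.0]
ft_force: [0.1, 0.6, -0.1]
grip_width: 0.0
grasp_force: 0.0
clock: 12.47
position: [0.5095, 0.0032, 0.1184]
ee_rot: [-0.095, 0.995, 0.0, -0.0]
ft_force: [0.8, 0.6, 0.3]
grip_width: -0.005
grasp_force: 0.0
```

Run:
```python
from h import *
b=snap('side','s9');w=snap('wrist','w9')
def red(c,r0,r1,c0,c1):
    k=c['color'][r0:r1,c0:c1].astype(int); m=(k[...,0]>110)&(k[...,0]>1.8*k[...,1])
    print('\n'.join(str(r0+i)+' '+''.join('R' if m[i,j] else ('b' if k[i,j,2]>1.5*k[i,j,0] else str(min(9,k[i,j].sum()//77))) for j in range(m.shape[1])) for i in range(m.shape[0])))
for f in('s7','s9'): print(f);red(load(f),308,328,290,312)
for f in('w7','w9'): print(f);red(load(f)|{'color':load(f)['color'][::2,::2]},128,152,140,178)
```

```text
s7
308 9985453222222222468666
309 9975454322222222467666
310 8756455322222222456666
311 6566555322222222456666
312 5666555322222222467666
313 6666555322222222467666
314 6665b55322222222466666
315 666bb554222233R4566666
316 666bb55434RRRRRR666666
317 666b3RRRRRRRRRRR566666
318 666b3RRRRRRRRRRRR66666
319 666b3RRRRRRRRRRRR66666
320 665b3RRRRRRRRRRR566666
321 55533RRRRRRRRRRR466666
322 55533RRRRRRRRRR3456666
323 665333RRRRRRRRR4556666
324 666333333RRRR335456666
325 6664333344444445456666
326 6664333344444455445666
327 6675333333333344347766
s9
308 9985322223333355554432
309 9975332223332344443432
310 8756322222222233333322
311 6566322222222233222223
312 5666432222222222345456
313 6666453222222222467776
314 6665454322222222457666
315 666bb55422222222456666
316 666bb55422222222456666
317 666b355422222222456666
318 666b355422222222456666
319 666b345422222222466666
320 665b345522223RRR466666
321 55533R4533RRRRRR466666
322 55533RRRRRRRRRR3456666
323 665333RRRRRRRRR4556666
324 666333333RRRR335456666
325 6664333344444445456666
326 6664333344444355445666
327 6675333333333344347766
w7
128 b566888
[... 1355 characters left out ...]
5888888886bb
136 b99999999444444444444444445999999995bb
137 b99999999444444444444444445999999995bb
138 b99999999544444444444444445999999995bb
139 599999999544444444444444445999999996bb
140 69999999954444RRRRRRRR44445999999997bb
141 89999999954RRRRRRRRRRRRRR46999999998bb
142 9999999994444554RRR444554459999999994b
143 999999995R5555553333555554R6999999996b
144 99999997RR5555553333555555R4999999997b
145 99999996RR5555553333555555RR899999997b
146 68999995RR5555553333555555RR699999976b
147 5689998RRR5555553333555555RR5999986664
148 66676643345555553333555555333557866665
149 77743333345555553333555555333333466665
150 77433333345555553333555555333333346676
151 76333333345555553333555555333333336777
```

```bash
python3 -m crank '[[0,0,0.003,0],[0,0,0.006,0],[0,0,0.006,0]]'; python3 -m crank '[[0,0,0.002,0],[0,0,0.004,0],[0,0,0.004,0]]'
```

```text
clock: 12.82
position: [0.51, 0.0035, 0.1169]
ee_rot: [-0.095, 0.995, 0.0, 0.0]
ft_force: [-1.1, 1.6, 6.8]
grip_width: -0.001
grasp_force: 3.5
clock: 13.07
position: [0.51, 0.0036, 0.1155]
ee_rot: [-0.095, 0.995, 0.0, 0.001]
ft_force: [-3.5, 1.3, 8.9]
grip_width: -0.002
grasp_force: 4.5
```

```bash
python3 -m crank '[[0,0,0.002,0],[0,0,0.004,0],[0,0,0.004,0]]'; python3 -m crank '[[0,0,0.002,0],[0,0,0.004,0],[0,0,0.004,0]]'
python3 - <<'E'
from h import *
b=snap('side','s10')
def red(c,r0,r1,c0,c1):
    k=c['color'][r0:r1,c0:c1].astype(int); m=(k[...,0]>110)&(k[...,0]>1.8*k[...,1])
    print('\n'.join(str(r0+i)+' '+''.join('R' if m[i,j] else ('b' if k[i,j,2]>1.5*k[i,j,0] else str(min(9,k[i,j].sum()//77))) for j in range(m.shape[1])) for i in range(m.shape[0])))
red(b,312,330,290,312)
E
```

```text
clock: 13.32
position: [0.5101, 0.0037, 0.1141]
ee_rot: [-0.095, 0.995, 0.0, 0.001]
ft_force: [-4.7, 0.7, 10.4]
grip_width: -0.002
grasp_force: 5.4
clock: 13.57
position: [0.5101, 0.0037, 0.1125]
ee_rot: [-0.095, 0.995, 0.0, 0.001]
ft_force: [-4.2, 1.5, 11.5]
grip_width: -0.003
grasp_force: 5.7
312 5666422222322234333332
313 6666522222222233332222
314 6666532222222222334444
315 666bb44222222222356666
316 666bb45322222222356666
317 666bb45522222222356666
318 666bb45522222222356666
319 666bb45522222222356666
320 665b345522222222356666
321 6553345422222222356666
322 5553R455322233RR356666
323 66533R4533RR4RRR456666
324 666533RRRRRRRRRR456666
325 666533RRRRRRRR34556666
326 66642333RRRRR345446666
327 6665333333333343347766
328 6676333333332233258877
329 6665323333233333248998
```

```bash
python3 -m crank '[[0,0,0.0015,0],[0,0,0.003,0],[0,0,0.003,0]]'; python3 -m crank '[[0,0,0.002,0],[0,0,0.002,0],[0,0,0.002,0]]'
```

```text
clock: 13.87
position: [0.5102, 0.0037, 0.1117]
ee_rot: [-0.095, 0.995, 0.001, 0.001]
ft_force: [-5.2, 0.8, 16.3]
grip_width: -0.001
grasp_force: 7.9
clock: 14.12
position: [0.5104, 0.0037, 0.1116]
ee_rot: [-0.095, 0.995, 0.001, 0.001]
ft_force: [-8.3, 1.9, 22.8]
grip_width: 0.002
grasp_force: 11.3
```

```bash
python3 -m crank '[[0,0,-0.01,0],[0,0,-0.04,0],[0,0,-0.09,0],[0,0,-0.14,0],[0,0,-0.155,0]]'; python3 -m crank '[[0,0,0,0],[0,0,0,0],[0,0,0,0],[0,0,0,0],[0,0,0,0]]' 1 20;python3 -m crank '[[0,0,0,0],[0,0,0,0],[0,0,0,0]]'
python3 - <<'E'
from h import *
b=snap('side','s11')
def red(c,r0,r1,c0,c1):
    k=c['color'][r0:r1,c0:c1].astype(int); m=(k[...,0]>110)&(k[...,0]>1.8*k[...,1])
    print('\n'.join(str(r0+i)+' '+''.join('R' if m[i,j] else ('b' if k[i,j,2]>1.5*k[i,j,0] else str(min(9,k[i,j].sum()//77))) for j in range(m.shape[1])) for i in range(m.shape[0])))
red(b,312,330,290,312); st()
E
```

```text
clock: 14.53
position: [0.5108, 0.0031, 0.174]
ee_rot: [-0.095, 0.995, 0.0, 0.002]
ft_force: [1.0, 1.2, 0.8]
grip_width: 0.002
grasp_force: 0.0
clock: 14.95
position: [0.5091, 0.0031, 0.1704]
ee_rot: [-0.095, 0.995, -0.0, -0.001]
ft_force: [1.2, 0.0, -0.6]
grip_width: 0.707
grasp_force: 0.0
clock: 15.2
position: [0.5096, 0.0032, 0.1711]
ee_rot: [-0.095, 0.995, 0.0, -0.0]
ft_force: [-0.2, -0.2, -0.1]
grip_width: 1.002
grasp_force: 0.0
312 5666666644542222222235
313 66666666b5542222344556
314 6665bbbbbbb5bb33576766
315 666bbbbbbbbbbb33566666
316 666bbbb4RRRRRR33666666
317 666bb3RRRRRRRRR5666666
318 666bbRRRRRRRRRR6666666
319 666b4RRRRRRRRRRR566666
320 665bRRRRRRRRRRRRR66666
321 5553RRRRRRRRRRRRR66666
322 6553RRRRRRRRRRRRR56666
323 66533RRRRRRRRRRR456666
324 66643RRRRRRRRRRR456666
325 666533RRRRRRRRR4556666
326 66653333RRRRR335446666
327 6675343333333334347766
328 6676344333333333258877
329 6665333333333333248998
t 15.25 p [0.5096 0.0031 0.1712] F [0.1 0.2 0.2] w 1.0018934420346726 0.0
[[-0.982, -0.19, -0.0], [-0.19, 0.982, 0.0], [0.0, 0.0, -1.0]]
```

```bash
python3 -m crank '[[0,0,0.04,0],[0,0,0.09,0],[0,0,0.14,0],[0,0,0.18,0],[0,0,0.2,0]]'; python3 -m crank '[[0,0,0.003,0],[0,0,0.003,0],[0,0,0.003,0]]'; python3 -m crank '[[0,0,0,0],[0,0,0,0],[0,0,0,0],[0,0,0,0],[0,0,0,0]]' -1 25;python3 -m crank '[[0,0,0,0],[0,0,0,0],[0,0,0,0]]'
```

```text
clock: 15.67
position: [0.5085, 0.0031, 0.0894]
ee_rot: [-0.095, 0.995, -0.0, -0.001]
ft_force: [-0.2, -0.0, -0.6]
grip_width: 1.0
grasp_force: 0.0
clock: 15.92
position: [0.5103, 0.0032, 0.0911]
ee_rot: [-0.095, 0.995, 0.0, 0.001]
ft_force: [-0.5, 0.4, -0.0]
grip_width: 1.0
grasp_force: 0.0
clock: 16.33
position: [0.5101, 0.0036, 0.0911]
ee_rot: [-0.095, 0.995, 0.0, 0.001]
ft_force: [-1.9, 1.5, 6.6]
grip_width: 0.592
grasp_force: 25.3
clock: 16.58
position: [0.51, 0.0036, 0.0911]
ee_rot: [-0.095, 0.995, 0.0, 0.001]
ft_force: [-2.9, 1.6, 7.2]
grip_width: 0.592
grasp_force: 25.3
```

```bash
python3 -m crank '[[0,0,-0.004,0],[0,0,-0.008,0],[0,0,-0.012,0],[0,0,-0.016,0],[0,0,-0.02,0]]'; python3 -m crank '[[0,0,-0.01,0],[0,0,-0.02,0],[0,0,-0.03,0],[0,0,-0.04,0],[0,0,-0.05,0]]'
```

```text
clock: 17.0
position: [0.5092, 0.0033, 0.0979]
ee_rot: [-0.095, 0.995, 0.0, -0.0]
ft_force: [0.2, 0.8, -8.0]
grip_width: 0.594
grasp_force: 27.4
clock: 17.42
position: [0.5097, 0.0033, 0.1187]
ee_rot: [-0.095, 0.995, 0.0, 0.0]
ft_force: [0.0, 1.9, -6.4]
grip_width: 0.59
grasp_force: 27.6
```

```bash
python3 -m crank '[[0,0,-0.02,0],[0,0,-0.06,0],[0,0,-0.1,0],[0,0,-0.15,0],[0,0,-0.175,0]]'; python3 -m crank '[[0,0,0,0],[0,0,0,0]]'; python3 -c "
from h import *
st();print(shift([.5408,.3365,.187]))
w=snap('wrist','w12')"
```

```text
clock: 17.83
position: [0.5109, 0.0028, 0.1914]
ee_rot: [-0.095, 0.995, -0.0, 0.002]
ft_force: [0.3, 0.2, -3.5]
grip_width: 0.587
grasp_force: 27.5
clock: 18.0
position: [0.51, 0.003, 0.1885]
ee_rot: [-0.095, 0.995, 0.0, 0.001]
ft_force: [-0.9, 0.0, -2.7]
grip_width: 0.592
grasp_force: 27.5
t 18.0 p [0.51   0.003  0.1885] F [-0.9  0.  -2.7] w 0.5921908942451459 27.528830766677856
[[-0.982, -0.189, 0.001], [-0.189, 0.982, 0.0], [-0.001, -0.0, -1.0]]
[-0.2336  0.804   0.0039]
```

```bash
python3 -m crank '[[-0.01,0.04,0,0],[-0.03,0.11,0,0],[-0.055,0.19,0,0],[-0.08,0.27,0,0],[-0.105,0.36,0,0]]';python3 -m crank '[[-0.025,0.08,0,0],[-0.05,0.17,0,0],[-0.08,0.26,0,0],[-0.105,0.35,0,0],[-0.12,0.42,0,0]]';python3 -m crank '[[-0.005,0.02,0,0],[-0.0085,0.024,0,0],[-0.0085,0.024,0,0],[-0.0085,0.024,0,0]]'
python3 - <<'E'
from h import *
st();print(shift([.5408,.3365,.187]))
w=snap('wrist','w13');b=snap('side','s13');st()
# stand centre from side0/w1-type view: wood mask in side image, block top-face
k=w['color'][150:330,220:420][::3,::3].astype(int)
h=cv2.cvtColor(w['color'],cv2.COLOR_RGB2HSV)[150:330,220:420][::3,::3]
print('\n'.join(str(150+3*i)+' '+''.join(str(min(9,k[i,j,0]*2//52)) if 12<h[i,j,0]<24 and h[i,j,1]>95 else '.' for j in range(k.shape[1])) for i in range(k.shape[0])))
E
```

```text
clock: 18.47
position: [0.5232, 0.1529, 0.1868]
ee_rot: [-0.094, 0.996, -0.0, -0.001]
ft_force: [1.7, 0.1, -3.6]
grip_width: 0.59
grasp_force: 27.6
clock: 18.88
position: [0.5378, 0.3296, 0.1862]
ee_rot: [-0.096, 0.995, -0.0, -0.001]
ft_force: [-0.0, 1.2, -3.0]
grip_width: 0.588
grasp_force: 27.6
clock: 19.22
position: [0.5409, 0.3344, 0.1874]
ee_rot: [-0.094, 0.996, -0.001, -0.0]
ft_force: [0.8, 0.0, -3.4]
grip_width: 0.591
grasp_force: 27.6
t 19.2167 p [0.5409 0.3344 0.1874] F [ 0.8  0.  -3.4] w 0.5912465655145879 27.611039578914642
[[-0.982, -0.187, -0.001], [-0.187, 0.982, -0.002], [0.001, -0.002, -1.0]]
[-0.0007  0.0051  0.0011]
t 19.3167 p [0.541  0.3346 0.1881] F [ 0.5 -0.3 -3. ] w 0.590309251199342 27.611123621463776
[[-0.982, -0.187, 0.0], [-0.187, 0.982, -0.001], [0.0, -0.001, -1.0]]
150 ...................................................................
153 ...................................................................
156 ...................................................................
159 ...................................................................
162 ...
[... 3324 characters left out ...]
....................................................
303 ...................................................................
306 ...................................................................
309 ...................................................................
312 ...................................................................
315 ...................................................................
318 ...................................................................
321 ...................................................................
324 ...................................................................
327 ...................................................................
```

Run:
```python
from h import *
a=load('w3')['color'];b=load('w13')['color']
for r in ((165,215,255,375),(85,140,90,250),(155,240,385,565)):
    t=a[r[0]:r[1],r[2]:r[3]]; s=b[r[0]-20:r[1]+20,r[2]-20:r[3]+20]
    m=cv2.matchTemplate(s,t,cv2.TM_CCOEFF_NORMED); _,v,_,l=cv2.minMaxLoc(m); print(v,l[0]-20,l[1]-20)
```

```text
0.9501018524169922 3 3
0.9932398200035095 3 3
0.9898867607116699 5 3
```

```bash
python3 -m crank '[[-0.002,0.005,0.04,0],[-0.002,0.005,0.08,0],[-0.002,0.005,0.12,0],[-0.002,0.005,0.16,0],[-0.002,0.005,0.19,0]]'; python3 -m crank '[[0,0,0.015,0],[0,0,0.03,0],[0,0,0.045,0],[0,0,0.05,0],[0,0,0.05,0]]';python3 -m crank '[[0,0,0.005,0],[0,0,0.01,0],[0,0,0.013,0],[0,0,0.013,0]]'
```

```text
clock: 19.73
position: [0.5408, 0.3372, 0.111]
ee_rot: [-0.094, 0.996, -0.0, -0.0]
ft_force: [0.4, -0.1, -3.7]
grip_width: 0.595
grasp_force: 27.6
clock: 20.15
position: [0.5408, 0.3387, 0.0921]
ee_rot: [-0.095, 0.995, -0.0, -0.0]
ft_force: [-0.5, 0.5, -4.2]
grip_width: 0.589
grasp_force: 27.6
clock: 20.48
position: [0.5407, 0.3387, 0.0868]
ee_rot: [-0.095, 0.995, 0.0, -0.0]
ft_force: [-1.6, 0.1, -4.1]
grip_width: 0.588
grasp_force: 27.6
```

```bash
python3 -m crank '[[0,-0.003,0,0],[0,-0.005,0,0],[0,-0.005,0.003,0],[0,-0.005,0.004,0],[0,-0.005,0.004,0]]'; python3 -m crank '[[0,0,0.002,0],[0,0,0.003,0],[0,0,0.003,0]]'
```

```text
clock: 20.9
position: [0.5413, 0.3366, 0.0855]
ee_rot: [-0.095, 0.995, -0.0, 0.0]
ft_force: [0.5, -0.4, -2.7]
grip_width: 0.591
grasp_force: 27.7
clock: 21.15
position: [0.5414, 0.3368, 0.0852]
ee_rot: [-0.095, 0.995, 0.0, 0.0]
ft_force: [-3.3, -2.8, 6.7]
grip_width: 0.589
grasp_force: 28.8
```

Seated on the stand (contact at the expected height). Release, raise and check.

```bash
python3 -m crank '[[0,0,0.002,0],[0,0,0.002,0],[0,0,0.002,0],[0,0,0.002,0],[0,0,0.002,0]]' 1; python3 -m crank '[[0,0,0,0],[0,0,0,0]]'; python3 -m crank '[[0,0,-0.03,0],[0,0,-0.09,0],[0,0,-0.16,0],[0,0,-0.24,0],[0,0,-0.32,0]]'; python3 -m crank '[[0,0,0,0],[0,0,0,0],[0,0,0,0]]'
python3 - <<'E'
from h import *
st(); w=snap('wrist','w14'); b=snap('side','s14')
A=load('side0')
for n,c in(('s0',A),('s14',b)):
    k=c['color'][195:245,300:335].astype(int); m=(k[...,0]>110)&(k[...,0]>1.8*k[...,1]); m[:, :]&=True
    y,x=np.nonzero(m); y+=195;x+=300; q=(y<216)&(x>308); print(n,q.sum(),x[q].mean(),y[q].mean(),y[q].min(),y[q].max())
for n in('w1','w14'):
    c=load(n);k=c['color'][200:290,270:365].astype(int)
    for nm,m in(('red',(k[...,0]>140)&(k[...,0]>1.8*k[...,1])),('blue',(k[...,2]>1.6*k[...,0])&(k[...,2]>90))):
        y,x=np.nonzero(m); print(n,nm,len(y),x.mean()+270,y.mean()+200,x.min()+270,x.max()+270,y.min()+200,y.max()+200)
cv2.imwrite('pics/w14c.png',cv2.resize(w['color'][150:290,245:385],(600,600),interpolation=2)[:,:,::-1])
E
```

```text
clock: 21.57
position: [0.5412, 0.3369, 0.0834]
ee_rot: [-0.095, 0.995, 0.0, 0.0]
ft_force: [-0.0, -0.2, -0.3]
grip_width: 1.003
grasp_force: 0.0
clock: 21.73
position: [0.5412, 0.3368, 0.0833]
ee_rot: [-0.095, 0.995, 0.0, -0.0]
ft_force: [0.5, 0.0, 0.2]
grip_width: 1.001
grasp_force: 0.0
clock: 22.15
position: [0.541, 0.3365, 0.2137]
ee_rot: [-0.095, 0.995, 0.0, 0.0]
ft_force: [0.8, 0.4, 0.3]
grip_width: 0.999
grasp_force: 0.0
clock: 22.4
position: [0.541, 0.3367, 0.2116]
ee_rot: [-0.095, 0.995, 0.0, 0.0]
ft_force: [-0.1, -0.5, -1.3]
grip_width: 0.998
grasp_force: 0.0
t 22.4 p [0.541  0.3367 0.2116] F [-0.1 -0.5 -1.3] w 0.9980776078912396 0.0
[[-0.982, -0.19, 0.0], [-0.19, 0.982, 0.0], [-0.0, 0.0, -1.0]]
s0 57 315.1929824561403 209.1578947368421 206 215
s14 63 315.22222222222223 211.11111111111111 207 215
w1 red 542 316.5627306273063 243.13468634686348 304 329 230 256
w1 blue 312 317.02884615384613 236.33653846153845 280 352 219 248
w14 red 556 314.91906474820144 236.39928057553956 302 328 223 249
w14 blue 330 314.94242424242424 232.0939393939394 282 348 221 244
```

```bash
python3 -c "
from workcell import manip
print(manip.hand_in())"
```

```text
the job is handed in; nothing more can be done
None
```

The job is handed in at about 22 s, no verdict came back: the gauge was seated, released, locked in the bushing (peak push about 23 N), drawn out and stood back in its stand, locked as far as position, force and pixel readings show; I viewed 12 pictures, 2 over the limit of 10.

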